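Shelve the lighter balance dummy, present the heavier

TASK

Two look-alike centrifuge balance dummies stand on the bench: to feel which is heavier, lift the one on the robot's own left straight up clear of the bench and stand it back down on that side, then lift the one on its right in the same way. Lower the lighter one upright on to the low shelf, in the gap midway between the two dummies there and in line with them, and let go; then take the heavier one and finish while holding it, upright and still, over the middle of the green-bordered white pad with its underside about 10 cm above the pad. Leave the two dummies on the shelf, the beaker and the amber bottle where they are.

Things in the scene. Friction and masses are not known exactly. Their poses are not given: they have to be found in the camera images.
- dummy_a_mid (a point): Balance dummy: upright aluminium cylinder 44 mm in diameter, 68 mm tall, orange band near its top, with a blue round stub on top 22 mm in diameter (77 mm tall in all). Starts on the bench nearer the robot than shelf and pad, 70 to 200 mm to the robot's left (+y) or right. One weighs 0.19 to 0.29 kg, the other 0.42 to 0.63 kg, either one. Point: on its axis, 38.5 mm above its underside; z up.
- dummy_b_mid (a point): Balance dummy: upright aluminium cylinder 44 mm in diameter, 68 mm tall, orange band near its top, with a blue round stub on top 22 mm in diameter (77 mm tall in all). Starts on the bench nearer the robot than shelf and pad, 70 to 200 mm to the robot's left (+y) or right. One weighs 0.19 to 0.29 kg, the other 0.42 to 0.63 kg, either one. Point: on its axis, 38.5 mm above its underside; z up.
- dummy_a: The same dummy as dummy_a_mid; origin at the centre of its underside.
- dummy_b: The same dummy as dummy_b_mid; origin at the centre of its underside.
- shelf_gap (a point): The middle of the gap in the row, on the top face of the fixed low shelf: a blue board 100 mm deep (x), 250 mm long (y), its top 40 mm above the bench, on grey ends. Its y axis runs along the row; the row's two dummies stand 80 mm to either side of this point. z is up. Shelf and pad may swap sides.
- shelf: The low shelf itself; origin on the bench under its middle, 40 mm below shelf_gap, same axes.
- pad_top (a point): Middle of the top face of the fixed presentation pad: a white square 150 mm wide, 4 mm thick, with a green border line, lying on the bench. z is up.
- row_1_mid (a point): A balance dummy of the same look and size (44 mm diameter, 77 mm tall) already standing in the row on the shelf, +80 mm along the shelf's y axis from the gap; leave it alone. This point is on its axis, half-way up.
- row_2_mid (a point): A balance dummy of the same look and size (44 mm diameter, 77 mm tall) already standing in the row on the shelf, -80 mm along the shelf's y axis from the gap; leave it alone. This point is on its axis, half-way up.
- beaker_mid (a point): Open glass beaker 60 mm in diameter, 75 mm tall, standing between shelf and pad; leave it alone. This point is on its axis, half-way up.
- bottle_mid (a point): Amber bottle with blue cap, 60 mm in diameter, 130 mm tall, standing at one side of the work; leave it alone. This point is on its axis, half-way up.

How it is judged:
On the way, in this order (a step that is already met when the one before it is completed fails the run):
1. the dummy on the robot's left is lifted clear of the bench in the fingers (((height (world z) of dummy_a_mid above 0.056 m and contact force between dummy_a and the fingers above 2 N and world y of dummy_a_mid above 0.03 m) or (height (world z) of dummy_b_mid above 0.056 m and contact force between dummy_b and the fingers above 2 N and world y of dummy_b_mid above 0.03 m))), for 0.2 s.
2. the left dummy stands on the bench again, let go, and the one on the robot's right is lifted clear in the fingers (((height (world z) of dummy_b_mid above 0.056 m and contact force between dummy_b and the fingers above 2 N and world y of dummy_b_mid below -0.03 m and world y of dummy_a_mid above 0.03 m and height (world z) of dummy_a_mid below 0.043 m and angle between dummy_a_mid's own z axis and vertical below 0.1 rad and contact force between dummy_a and the fingers below 0.1 N) or (height (world z) of dummy_a_mid above 0.056 m and contact force between dummy_a and the fingers above 2 N and world y of dummy_a_mid below -0.03 m and world y of dummy_b_mid above 0.03 m and height (world z) of dummy_b_mid below 0.043 m and angle between dummy_b_mid's own z axis and vertical below 0.1 rad and contact force between dummy_b and the fingers below 0.1 N))), for 0.2 s.
3. a dummy is brought down into the gap on the shelf in the fingers, not dropped: within about 12 mm of the board (((x of dummy_a_mid in the frame of shelf_gap between -0.012 and 0.012 m and y of dummy_a_mid in the frame of shelf_gap between -0.012 and 0.012 m and z of dummy_a_mid in the frame of shelf_gap below 0.051 m and contact force between dummy_a and the fingers above 1 N) or (x of dummy_b_mid in the frame of shelf_gap between -0.012 and 0.012 m and y of dummy_b_mid in the frame of shelf_gap between -0.012 and 0.012 m and z of dummy_b_mid in the frame of shelf_gap below 0.051 m and contact force between dummy_b and the fingers above 1 N))), for 0.05 s.
4. the lighter dummy, told by its weight on the shelf of under 3.5 N, stands let go in the gap (((x of dummy_a_mid in the frame of shelf_gap between -0.012 and 0.012 m and y of dummy_a_mid in the frame of shelf_gap between -0.012 and 0.012 m and z of dummy_a_mid in the frame of shelf_gap between 0.034 and 0.043 m and angle between dummy_a_mid's own z axis and vertical below 0.1 rad and contact force between dummy_a and the fingers below 0.1 N and linear speed of dummy_a below 0.03 m/s and contact force between dummy_a and shelf below 3.5 N) or (x of dummy_b_mid in the frame of shelf_gap between -0.012 and 0.012 m and y of dummy_b_mid in the frame of shelf_gap between -0.012 and 0.012 m and z of dummy_b_mid in the frame of shelf_gap between 0.034 and 0.043 m and angle between dummy_b_mid's own z axis and vertical below 0.1 rad and contact force between dummy_b and the fingers below 0.1 N and linear speed of dummy_b below 0.03 m/s and contact force between dummy_b and shelf below 3.5 N))), for 0.2 s.
At the end, for the whole second after the job is handed in: The lighter dummy (weighing under 3.5 N on the shelf) stands upright, let go, within 12 mm of the gap's middle along and across the row; the heavier is held still in the fingers, upright within 0.2 rad, axis within 45 mm of the pad's middle, underside 60 to 170 mm above the pad (((x of dummy_a_mid in the frame of shelf_gap between -0.012 and 0.012 m and y of dummy_a_mid in the frame of shelf_gap between -0.012 and 0.012 m and z of dummy_a_mid in the frame of shelf_gap between 0.034 and 0.043 m and angle between dummy_a_mid's own z axis and vertical below 0.1 rad and contact force between dummy_a and the fingers below 0.1 N and linear speed of dummy_a below 0.03 m/s and contact force between dummy_a and shelf below 3.5 N and horizontal distance between dummy_b_mid and pad_top below 0.045 m and z of dummy_b_mid in the frame of pad_top between 0.0985 and 0.2085 m and angle between dummy_b_mid's own z axis and vertical below 0.2 rad and linear speed of dummy_b below 0.05 m/s and contact force between dummy_b and the fingers above 2 N) or (x of dummy_b_mid in the frame of shelf_gap between -0.012 and 0.012 m and y of dummy_b_mid in the frame of shelf_gap between -0.012 and 0.012 m and z of dummy_b_mid in the frame of shelf_gap between 0.034 and 0.043 m and angle between dummy_b_mid's own z axis and vertical below 0.1 rad and contact force between dummy_b and the fingers below 0.1 N and linear speed of dummy_b below 0.03 m/s and contact force between dummy_b and shelf below 3.5 N and horizontal distance between dummy_a_mid and pad_top below 0.045 m and z of dummy_a_mid in the frame of pad_top between 0.0985 and 0.2085 m and angle between dummy_a_mid's own z axis and vertical below 0.2 rad and linear speed of dummy_a below 0.05 m/s and contact force between dummy_a and the fingers above 2 N))); the arm keeps its last pose, push and grip.
It fails at once if a dummy of the row is shifted more than 30 mm or tipped (distance of row_1_mid from where it was at the start of the episode above 0.03 m or angle between row_1_mid's own z axis and vertical above 0.5 rad).
It fails at once if a dummy of the row is shifted more than 30 mm or tipped (distance of row_2_mid from where it was at the start of the episode above 0.03 m or angle between row_2_mid's own z axis and vertical above 0.5 rad).
It fails at once if the beaker is shifted more than 30 mm or tipped (distance of beaker_mid from where it was at the start of the episode above 0.03 m or angle between beaker_mid's own z axis and vertical above 0.5 rad).
It fails at once if the bottle is shifted more than 30 mm or tipped (distance of bottle_mid from where it was at the start of the episode above 0.03 m or angle between bottle_mid's own z axis and vertical above 0.5 rad).
It also fails if it takes over 72 s, if anything falls off the work surface, if the arm or the gripper's body presses on something with over 40 N, if the wrist force passes 120 N, or if a joint passes its speed limit or range.

ROBOT

A 7-joint arm with a two-finger parallel gripper is mounted at the origin on the work surface. World frame = base frame: x ahead of the robot, y to its left, z up, the work surface at z = 0. Lengths are in m, angles in rad, forces in N, time in s.
With the tool pointing down it reaches from about 0.4 to 0.85 m from the base axis. Payload 10.4 kg.
Tool frame: the origin (TCP) lies between the finger pads; the fingertips stand 22 mm ahead of it and the grasp point (between the pads) lies 3 mm ahead of it; z points along the fingers, y is the line along which they close (so a half turn about z gives the same grasp; the last joint's range is limited). The gripper opens to 85 mm and grips with 20 to 120 N. Pads are 22 mm wide; open, the fingers measure 114 mm over their backs; the gripper's body (76 mm by 85 mm) begins 54 mm behind the grasp point. The pads swing forward as they close: fully open they stand 13 mm farther back than shut.
Start: joints at [1.269, 0.332, -0.065, 1.46, 0.022, 1.35, -0.088], TCP at [0.172, -0.601, 0.253] pointing down, gripper open.
Joint ranges: [-2.6, 2.6], [-0.5, 2.12], [-1.47, 1.34], [0.16, 2.42], [-1.27, 4.41], [0.06, 2.06], [-2.6, 2.6]. Speed limits (rad/s): [2.22, 2.22, 2.79, 2.79, 3.14, 3.14, 3.14].

INTERFACE

Orientations are given as a unit quaternion [x, y, z, w].
In Python, from workcell import manip, camera, ticket, boxes_of, outline_of gives the robot as it stands.
- The arm moves only by the tool carry_out, never from a script. Its argument "deltas" is a list of rows, each a list of 5 numbers: the shift along the tool's x, y, z as a fraction of full scale, then the turn about the tool's z as a fraction of full scale, then the opening, from -1 (shut) to 1 (fully open), so that 0 is half open. In form: [[tx, ty, tz, spin, gripper], ...]. A call has 1 to 20 rows; each row is the pose to reach, as a shift and turn from the pose commanded when the call began, along the tool's axes at that moment; what a row does not reach only later rows make up. Full scale, the value 1, is 150 mm for a shift and 30 degrees for a turn. A row lasts 1/8 s, in which the tool goes at most 62.5 mm and 10.7 degrees, less where a joint would pass 70% of its speed; a pose out of reach is approached as far as the arm can. A call with a number of a shift or a turn outside -1 to 1 is refused whole. A call with a gripper value outside its range is refused whole. The fingers move at their own pace and stop on an object; "force" is the grip in N (left out, the last holds). Time passes only in rows, so rows that repeat a pose let the fingers close. It gives the time, the measured TCP pose, the force, the opening and the grip force at its end, in the units of the state.
- manip.get_obs(): the state, without advancing time (a new reading comes with each control period).
- camera(name): name is "side" or "top" or "wrist"; returns a dict with "img" (420x560x3 uint8, red, green, blue), "depth" (420x560 float32, m along the optical axis (not along the pixel's ray), 0 where there is no reading), "vertical_fov" (degrees; the focal length in pixels is half the picture's height over the tangent of half this angle, whatever the lens; pixels are square), "cx", "cy" (the principal point, pixels), "R" (3x3) and "t" (3): a world point X has camera coordinates R X + t. Camera axes: x right, y down, z forward; pixel columns grow to the right and rows downward; lengths in m; the calibration is good to about 2 mm. The wrist camera is an equidistant fisheye: a pixel r from the principal point sees the ray r / f radians off the axis. A picture is of the moment at which its call begins.
- ticket.hand_in(): hands the job in; it is judged then, once.
Trained networks look in a picture, given as the dict that the camera call returned (one of the last four; its "shot" number tells which), for a name from the list of things; names that differ only in an ending like _2 or _b are one class to them, and where a whole thing is asked for, a point or a joint stands for the part that bears it (a point fixed in the world has none). Each returns a list of dicts, best first, with "conf" (0 to 1); they miss things now and then, are a little off and sometimes report something else, mostly with a low value. They report only what shows in the picture. A call takes as long as a camera call.
- boxes_of(query, picture): "position" ([x, y, z] in m, in world coordinates, good to about 4 mm: the middle of the surface that is visible of it).
- outline_of(query, picture): "region" (420x560 bool, what is visible of it).
The state is a dict: "clock": time; "joint_pos": joint angles; "joint_velocities": joint speeds; "tau": joint torques, N m; "position": TCP position; "ee_rot": TCP orientation; "ft_force": force on the tool from outside, world axes, zero at the start; "torque": the same for the moment, N m; "grip_width": opening from 0.0 (shut) to 1.0 (fully open); "grasp_force": force on a finger pad.
Only numpy, scipy, OpenCV 4.12 (cv2) and the standard library are available. Lean on these libraries where they do the work, as an engineer would, in place of code of your own. Each camera call takes 0.05 s, during which the arm holds its last target. There are 200 camera calls.

## Working session

There is one attempt and no reset: what is moved stays moved. The work goes in short steps, Python scripts to look and compute and a tool call to move; the robot and the scene stay as the last step left them, time stands still between calls to the robot, and variables do not carry over. Pictures are saved under pics/ and viewed, at most 10 in all, crops included, and the job is handed in when it is done.

Besides the shell and the picture viewer there is one more tool, called after ">>>" by a JSON object that holds its "method" and its "body". carry_out: Moves the arm, as the interface text tells. Its arguments: {"type":"object","properties":{"deltas":{"type":"array","items":{"type":"array","items":{"type":"number"}}},"force":{"type":"number"}},"required":["deltas"]}

```bash
mkdir -p pics; cat > h.py <<'E'
import numpy as np, cv2
from workcell import manip, camera, ticket, boxes_of, outline_of
from scipy.spatial.transform import Rotation as Rn
def pts(c,mask):
    d=c["depth"]; f=210/np.tan(np.radians(c["vertical_fov"])/2)
    v,u=np.nonzero(mask&(d>0)); z=d[v,u]
    X=np.c_[(u-c["cx"])/f*z,(v-c["cy"])/f*z,z]
    return (X-c["t"])@np.array(c["R"])
def st():
    o=manip.get_obs(); print("t",o["clock"],"pos",np.round(o["position"],4),"q",np.round(o["ee_rot"],4),"F",np.round(o["ft_force"],2),"w",o["grip_width"],"gf",o["grasp_force"])
    print("axes",np.round(Rn.from_quat(o["ee_rot"]).as_matrix(),3).tolist(), "j",np.round(o["joint_pos"],3)); return o
E
python3 - <<'E'
from h import *
st()
out=[]
for n in("top","side"):
    c=camera(n); out.append(c["img"])
    print(n,"cam pos",np.round(-np.array(c["R"]).T@c["t"],3))
    for q in("dummy_a","shelf","pad_top","beaker_mid","bottle_mid","shelf_gap","row_1_mid"):
        print(q,[(np.round(b["position"],3).tolist(),round(b["conf"],2)) for b in boxes_of(q,c)])
    X=None
    cv2.imwrite(f"pics/{n}0.png",c["img"][:,:,::-1])
E
```

```text
t 0.0 pos [ 0.1719 -0.6005  0.2525] q [ 9.903e-01  1.389e-01 -1.000e-04 -7.000e-04] F [ 0.07 -0.65  0.01] w 0.9984957340217365 gf 0.0
axes [[0.961, 0.275, -0.0], [0.275, -0.961, 0.001], [-0.0, -0.001, -1.0]] j [ 1.269  0.333 -0.065  1.461  0.022  1.35  -0.089]
top cam pos [0.429 0.022 0.867]
dummy_a [([0.455, 0.147, 0.065], 0.94), ([0.431, -0.108, 0.071], 0.76), ([0.602, 0.094, 0.108], 0.57), ([0.603, 0.171, 0.043], 0.45)]
shelf [([0.58, -0.173, 0.001], 0.24)]
pad_top [([0.58, -0.172, 0.003], 0.79)]
beaker_mid [([0.677, -0.005, 0.042], 0.84)]
bottle_mid [([0.387, 0.381, 0.087], 0.88)]
shelf_gap [([0.602, 0.171, 0.038], 0.82), ([0.674, -0.001, 0.038], 0.43)]
row_1_mid [([0.618, 0.245, 0.108], 0.87), ([0.601, 0.094, 0.112], 0.48)]
side cam pos [ 0.311 -0.595  0.778]
dummy_a [([0.424, -0.128, 0.061], 0.9), ([0.452, 0.137, 0.049], 0.62)]
shelf [([0.452, 0.135, 0.051], 0.72), ([0.597, 0.137, 0.04], 0.64)]
pad_top [([0.585, -0.181, -0.001], 0.67), ([0.594, 0.134, 0.04], 0.18)]
beaker_mid [([0.664, -0.008, 0.049], 0.67)]
bottle_mid [([0.383, 0.372, 0.07], 0.73)]
shelf_gap [([0.596, 0.135, 0.039], 0.72)]
row_1_mid [([0.619, 0.239, 0.088], 0.91), ([0.665, -0.007, 0.052], 0.16)]
```

```bash
cat >> h.py <<'E'
def stub(c,zlo,zhi,xy,r=0.03):
    # blue stub top disc: points in height band near xy; circle centre
    P=pts(c,np.ones((420,560),bool)); m=(P[:,2]>zlo)&(P[:,2]<zhi)&(np.hypot(*(P[:,:2]-xy).T)<r)
    Q=P[m]; 
    if len(Q)<5: return None
    (cx,cy),rad=cv2.minEnclosingCircle(Q[:,:2].astype(np.float32)); return np.round([cx,cy,rad,*Q.mean(0),len(Q)],4)
E
python3 - <<'E'
from h import *
c=camera("top")
for n,xy in(("L",(.455,.147)),("R",(.431,-.108))):
    print(n,stub(c,.0725,.085,xy),stub(c,.055,.070,xy,.035))
for n,xy in(("r1",(.615,.25)),("r2",(.602,.094))):
    print(n,stub(c,.1125,.125,xy),stub(c,.095,.110,xy,.035))
for q in("shelf_gap","pad_top"):
    o=outline_of(q,c)
    if o:
        P=pts(c,o[0]["region"]); print(q,cv2.minAreaRect(P[:,:2].astype(np.float32)),np.median(P[:,2]))
P=pts(c,np.ones((420,560),bool)); m=(abs(P[:,2]-.04)<.004)&(P[:,1]>.02)&(P[:,1]<.33)&(P[:,0]>.52)&(P[:,0]<.7)
# drop tiny specks: keep cells
print("board",cv2.minAreaRect(P[m][:,:2].astype(np.float32)),m.sum(),np.percentile(P[m],[1,50,99],axis=0))
E
```

```text
L [4.533e-01 1.505e-01 1.270e-02 4.545e-01 1.497e-01 7.660e-02 9.700e+01] [4.545e-01 1.500e-01 2.260e-02 4.546e-01 1.484e-01 6.730e-02 2.320e+02]
R [ 4.298e-01 -1.115e-01  1.170e-02  4.294e-01 -1.115e-01  7.700e-02
  1.010e+02] [ 4.294e-01 -1.118e-01  2.220e-02  4.291e-01 -1.099e-01  6.740e-02
  2.420e+02]
r1 [6.225e-01 2.552e-01 1.170e-02 6.224e-01 2.545e-01 1.166e-01 1.040e+02] [6.225e-01 2.554e-01 2.280e-02 6.199e-01 2.518e-01 1.069e-01 2.640e+02]
r2 [6.027e-01 9.620e-02 1.130e-02 6.025e-01 9.630e-02 1.171e-01 1.020e+02] [6.023e-01 9.630e-02 2.220e-02 6.002e-01 9.530e-02 1.072e-01 2.500e+02]
shelf_gap ((0.6189082264900208, 0.18239091336727142), (0.2645685374736786, 0.1139952540397644), 82.85398864746094) 0.039403933958099775
pad_top ((0.5858663320541382, -0.1771106868982315), (0.15160584449768066, 0.15159285068511963), 83.82585906982422) 0.0039485169608218474
board ((0.6238642930984497, 0.16316524147987366), (0.27283111214637756, 0.1295379251241684), 83.1015853881836) 3937 [[0.55318208 0.05167149 0.03639412]
 [0.60468921 0.1732262  0.03944012]
 [0.66992058 0.29865702 0.04275117]]
```

View pics/top0.png

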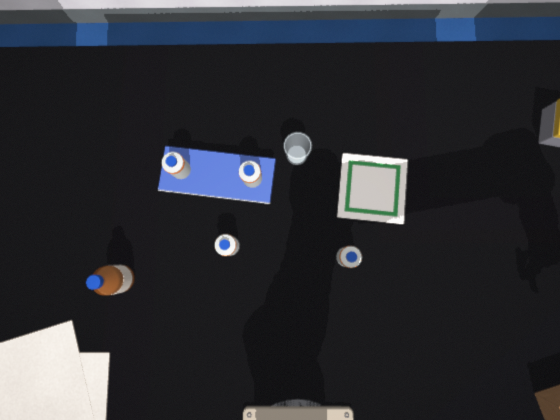

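>>> {"method": "carry_out", "body": {"deltas": [[0.15,-0.13,0,-0.15,1],[0.4,-0.35,0,-0.4,1],[0.65,-0.56,0,-0.7,1],[0.85,-0.72,0,-0.9,1],[0.91,-0.78,0,-1,1],[0.91,-0.78,0,-1,1]]}}

```text
clock: 1.7
position: [0.271, -0.4509, 0.2536]
ee_rot: [0.921, 0.391, -0.0, 0.0]
ft_force: [-1.5, -0.7, 0.3]
grip_width: 1.001
grasp_force: 0.0
```

>>> {"method": "carry_out", "body": {"deltas": [[0.15,0,0,-0.15,1],[0.45,-0.02,0,-0.45,1],[0.75,-0.03,0,-0.75,1],[0.95,-0.03,0,-0.95,1],[0.99,-0.03,0,-1,1]]}}

```text
clock: 2.33
position: [0.3725, -0.3395, 0.2533]
ee_rot: [0.787, 0.617, 0.0, -0.0]
ft_force: [-0.7, -0.7, 0.1]
grip_width: 1.001
grasp_force: 0.0
```

>>> {"method": "carry_out", "body": {"deltas": [[0.2,0.01,0,-0.1,1],[0.5,0.03,0,-0.2,1],[0.8,0.04,0,-0.22,1],[0.97,0.05,0,-0.22,1],[0.97,0.05,0,-0.22,1]]}}

```text
clock: 2.95
position: [0.4139, -0.1999, 0.2535]
ee_rot: [0.75, 0.661, -0.0, 0.0]
ft_force: [-0.2, -1.3, 0.0]
grip_width: 1.001
grasp_force: 0.0
```

>>> {"method": "carry_out", "body": {"deltas": [[0.2,0,0,0,1],[0.5,0,0,0,1],[0.85,0,0,0,1],[1,0,0,0,1]]}}

```text
clock: 3.45
position: [0.433, -0.0512, 0.2535]
ee_rot: [0.751, 0.66, 0.0, 0.0]
ft_force: [-1.0, -1.0, -0.4]
grip_width: 1.0
grasp_force: 0.0
```

>>> {"method": "carry_out", "body": {"deltas": [[0.3,0,0,0,1],[0.6,0,0,0,1],[0.9,0,0,0,1],[1,0,0,0,1],[1,0,0,0,1]]}}

```text
clock: 4.08
position: [0.4524, 0.0958, 0.2532]
ee_rot: [0.751, 0.66, -0.0, -0.0]
ft_force: [-0.6, -0.6, -0.8]
grip_width: 1.0
grasp_force: 0.0
```

>>> {"method": "carry_out", "body": {"deltas": [[0.15,-0.01,0.1,0,1],[0.3,-0.03,0.3,0,1],[0.36,-0.03,0.5,0,1],[0.36,-0.03,0.67,0,1],[0.36,-0.03,0.67,0,1]]}}

```text
clock: 4.7
position: [0.4541, 0.1479, 0.1513]
ee_rot: [0.752, 0.659, -0.002, -0.001]
ft_force: [-0.6, 0.3, 0.1]
grip_width: 0.999
grasp_force: 0.0
```

```bash
python3 - <<'E'
from h import *
st(); c=camera("top")
for n,xy in(("L",(.455,.15)),("R",(.431,-.11))): print(n,stub(c,.0725,.085,xy),stub(c,.055,.070,xy,.035))
c=camera("wrist"); cv2.imwrite("pics/w1.png",c["img"][:,:,::-1])
print([(np.round(b["position"],4),b["conf"]) for b in boxes_of("dummy_a",c)])
E
```

```text
t 4.7 pos [0.4541 0.1479 0.1513] q [ 0.7521  0.6591 -0.0017 -0.0008] F [-0.55  0.26  0.11] w 0.9987972344021908 gf 0.0
axes [[0.131, 0.991, -0.004], [0.991, -0.131, -0.001], [-0.002, -0.003, -1.0]] j [ 0.448  0.202 -0.924  1.924  0.18   1.105 -0.68 ]
L None [4.573e-01 1.379e-01 1.810e-02 4.571e-01 1.335e-01 6.650e-02 6.900e+01]
R [ 4.299e-01 -1.136e-01  1.300e-02  4.293e-01 -1.118e-01  7.690e-02
  1.000e+02] [ 4.293e-01 -1.121e-01  2.250e-02  4.294e-01 -1.096e-01  6.730e-02
  2.410e+02]
[(array([0.4628, 0.1576, 0.0717]), 0.79)]
```

View pics/w1.png

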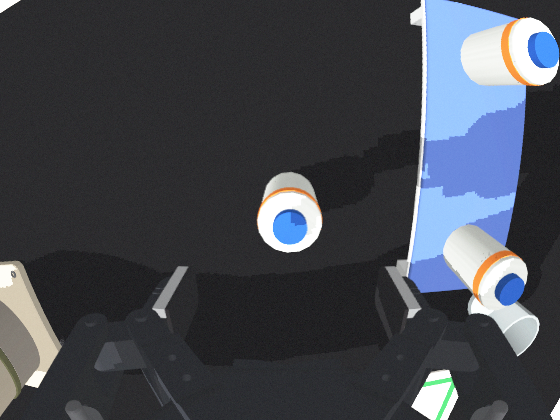

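>>> {"method": "carry_out", "body": {"deltas": [[0.015,0,0.1,0,1],[0.015,0,0.3,0,1],[0.015,0,0.5,0,1],[0.015,0,0.66,0,1],[0.015,0,0.72,0,1],[0.015,0,0.72,0,1]]}}

```text
clock: 5.6
position: [0.4551, 0.1524, 0.0447]
ee_rot: [0.751, 0.66, -0.0, -0.0]
ft_force: [0.7, 0.2, 0.1]
grip_width: 1.001
grasp_force: 0.0
```

>>> {"method": "carry_out", "body": {"deltas": [[0,0,0,0,0.4],[0,0,0,0,0.1],[0,0,0,0,-0.2],[0,0,0,0,-0.5],[0,0,0,0,-0.5],[0,0,0,0,-0.5],[0,0,0,0,-0.5],[0,0,0,0,-0.5]], "force": 40}}

```text
clock: 6.6
position: [0.456, 0.1523, 0.0458]
ee_rot: [0.752, 0.66, 0.001, 0.001]
ft_force: [-0.4, -1.1, 7.0]
grip_width: 0.508
grasp_force: 39.8
```

>>> {"method": "carry_out", "body": {"deltas": [[0,0,-0.05,0,-0.5],[0,0,-0.15,0,-0.5],[0,0,-0.28,0,-0.5],[0,0,-0.35,0,-0.5],[0,0,-0.35,0,-0.5],[0,0,-0.35,0,-0.5],[0,0,-0.35,0,-0.5],[0,0,-0.35,0,-0.5]]}}

```text
clock: 7.6
position: [0.4549, 0.1522, 0.0969]
ee_rot: [0.751, 0.66, -0.0, -0.0]
ft_force: [-0.4, 0.1, -5.1]
grip_width: 0.506
grasp_force: 41.8
```

```bash
python3 - <<'E'
from h import *
st(); z=[]
for i in range(4):
    camera("top"); z.append(manip.get_obs()["ft_force"][2])
print(z)
E
```

```text
t 7.6 pos [0.4549 0.1522 0.0969] q [ 7.514e-01  6.599e-01 -3.000e-04 -2.000e-04] F [-0.36  0.1  -5.14] w 0.5060381486440009 gf 41.846410632133484
axes [[0.129, 0.992, -0.001], [0.992, -0.129, -0.0], [-0.0, -0.001, -1.0]] j [ 0.399  0.293 -0.901  1.972  0.272  1.002 -0.76 ]
[np.float64(-5.424232338945209), np.float64(-5.517533827061473), np.float64(-4.5781953032548985), np.float64(-5.370996539710067)]
```

>>> {"method": "carry_out", "body": {"deltas": [[0,0,0.1,0,-0.5],[0,0,0.2,0,-0.5],[0,0,0.28,0,-0.5],[0,0,0.32,0,-0.5],[0,0,0.34,0,-0.5],[0,0,0.35,0,-0.5],[0,0,0.35,0,-0.5]]}}

```text
clock: 8.68
position: [0.4551, 0.1524, 0.0458]
ee_rot: [0.751, 0.66, -0.0, 0.0]
ft_force: [-7.4, -2.1, 9.8]
grip_width: 0.499
grasp_force: 43.0
```

>>> {"method": "carry_out", "body": {"deltas": [[0,0,0,0,0.1],[0,0,0,0,0.3],[0,0,0,0,0.6],[0,0,0,0,1],[0,0,0,0,1],[0,0,-0.1,0,1],[0,0,-0.3,0,1],[0,0,-0.6,0,1],[0,0,-0.8,0,1]]}}

```text
clock: 9.8
position: [0.4555, 0.1528, 0.1676]
ee_rot: [0.751, 0.66, 0.001, 0.001]
ft_force: [0.4, -0.2, 0.8]
grip_width: 1.001
grasp_force: 0.0
```

>>> {"method": "carry_out", "body": {"deltas": [[-0.2,0,0,0,1],[-0.5,0.02,0,0,1],[-0.85,0.04,0,0,1],[-1,0.05,0,0,1]]}}

```text
clock: 10.3
position: [0.4429, -0.0001, 0.1657]
ee_rot: [0.752, 0.659, -0.0, 0.001]
ft_force: [0.5, 0.8, -0.1]
grip_width: 0.997
grasp_force: 0.0
```

>>> {"method": "carry_out", "body": {"deltas": [[-0.3,0,0,0,1],[-0.6,0,0,0,1],[-0.75,0,0.1,0,1],[-0.77,0,0.2,0,1],[-0.77,0,0.2,0,1]]}}

```text
clock: 10.92
position: [0.4277, -0.1104, 0.1335]
ee_rot: [0.751, 0.66, -0.0, -0.001]
ft_force: [0.4, 0.1, -0.1]
grip_width: 0.999
grasp_force: 0.0
```

```bash
python3 - <<'E'
from h import *
st(); c=camera("top")
for n,xy in(("L",(.455,.15)),("R",(.431,-.11))): print(n,stub(c,.0725,.085,xy),stub(c,.055,.070,xy,.035))
E
```

```text
t 10.925 pos [ 0.4277 -0.1104  0.1335] q [ 7.509e-01  6.604e-01 -2.000e-04 -1.300e-03] F [ 0.37  0.09 -0.08] w 0.9994000419397223 gf 0.0
axes [[0.128, 0.992, -0.002], [0.992, -0.128, 0.002], [0.001, -0.002, -1.0]] j [ 0.859  0.095 -0.727  2.033  0.071  1.041 -0.03 ]
L [4.524e-01 1.503e-01 1.140e-02 4.523e-01 1.498e-01 7.680e-02 9.700e+01] [4.528e-01 1.502e-01 2.220e-02 4.518e-01 1.484e-01 6.750e-02 2.290e+02]
R None [ 4.298e-01 -1.021e-01  1.980e-02  4.304e-01 -9.640e-02  6.650e-02
  8.500e+01]
```

>>> {"method": "carry_out", "body": {"deltas": [[-0.01,0.01,0.15,0,1],[-0.01,0.01,0.35,0,1],[-0.01,0.01,0.52,0,1],[-0.01,0.01,0.59,0,1],[-0.01,0.01,0.59,0,1]]}}

```text
clock: 11.6
position: [0.4298, -0.1129, 0.0464]
ee_rot: [0.751, 0.66, 0.0, -0.0]
ft_force: [0.1, -0.2, 0.2]
grip_width: 0.999
grasp_force: 0.0
```

>>> {"method": "carry_out", "body": {"deltas": [[0,0,0,0,0.4],[0,0,0,0,0.1],[0,0,0,0,-0.2],[0,0,0,0,-0.5],[0,0,0,0,-0.5],[0,0,0,0,-0.5],[0,0,0,0,-0.5],[0,0,0,0,-0.5],[0,0,-0.05,0,-0.5],[0,0,-0.15,0,-0.5],[0,0,-0.28,0,-0.5],[0,0,-0.35,0,-0.5],[0,0,-0.35,0,-0.5],[0,0,-0.35,0,-0.5],[0,0,-0.35,0,-0.5]], "force": 40}}

```text
clock: 13.48
position: [0.4291, -0.1135, 0.0982]
ee_rot: [0.751, 0.66, -0.0, -0.001]
ft_force: [0.9, -0.4, -2.7]
grip_width: 0.509
grasp_force: 41.1
```

```bash
python3 - <<'E'
from h import *
st(); z=[]
for i in range(4):
    camera("top"); z.append(manip.get_obs()["ft_force"][2])
print(np.round(z,2))
E
```

```text
t 13.475 pos [ 0.4291 -0.1135  0.0982] q [ 7.514e-01  6.599e-01 -2.000e-04 -5.000e-04] F [ 0.94 -0.36 -2.74] w 0.5094324355241721 gf 41.14945203065872
axes [[0.129, 0.992, -0.001], [0.992, -0.129, 0.0], [0.0, -0.001, -1.0]] j [ 0.847  0.159 -0.724  2.062  0.127  0.965 -0.073]
[-2.95 -1.81 -3.2  -2.86]
```

>>> {"method": "carry_out", "body": {"deltas": [[0,0,-0.15,0,-0.5],[0.05,0,-0.4,0,-0.5],[0.15,0.05,-0.65,0,-0.5],[0.3,0.1,-0.8,0,-0.5],[0.5,0.2,-0.83,0,-0.5],[0.7,0.3,-0.83,0,-0.5],[0.9,0.42,-0.83,0,-0.5],[1,0.48,-0.83,0,-0.5]]}}

```text
clock: 14.68
position: [0.521, 0.0276, 0.2231]
ee_rot: [0.751, 0.66, 0.0, -0.0]
ft_force: [-0.1, 0.5, -3.0]
grip_width: 0.503
grasp_force: 41.5
```

>>> {"method": "carry_out", "body": {"deltas": [[0.2,0.1,0,0,-0.5],[0.45,0.2,0,0,-0.5],[0.7,0.32,0,0,-0.5],[0.9,0.42,0,0,-0.5],[1,0.48,0,0,-0.5],[1,0.48,0,0,-0.5],[1,0.48,0,0,-0.5]]}}

```text
clock: 15.55
position: [0.6109, 0.1644, 0.223]
ee_rot: [0.752, 0.66, -0.0, 0.0]
ft_force: [0.1, 0.2, -2.9]
grip_width: 0.507
grasp_force: 41.5
```

```bash
python3 - <<'E'
from h import *
o=st(); print("y lat", )
for n in("wrist","side"):
    c=camera(n); cv2.imwrite(f"pics/{n}2.png",c["img"][:,:,::-1])
    print([(np.round(b["position"],4),round(b["conf"],2)) for b in boxes_of("dummy_a",c)])
E
```

```text
t 15.55 pos [0.6109 0.1644 0.223 ] q [ 7.516e-01  6.596e-01 -4.000e-04  0.000e+00] F [ 0.1   0.16 -2.92] w 0.5065913142621099 gf 41.50434985756874
axes [[0.13, 0.992, -0.001], [0.992, -0.13, -0.001], [-0.001, -0.001, -1.0]] j [ 0.28   0.498 -0.849  1.445  0.375  1.367 -0.714]
y lat
[(array([0.6106, 0.1791, 0.2437]), 0.94), (array([0.4708, 0.1551, 0.0718]), 0.58)]
[(array([0.4545, 0.137 , 0.05  ]), 0.64), (array([0.6051, 0.1497, 0.2255]), 0.57)]
```

View pics/side2.png

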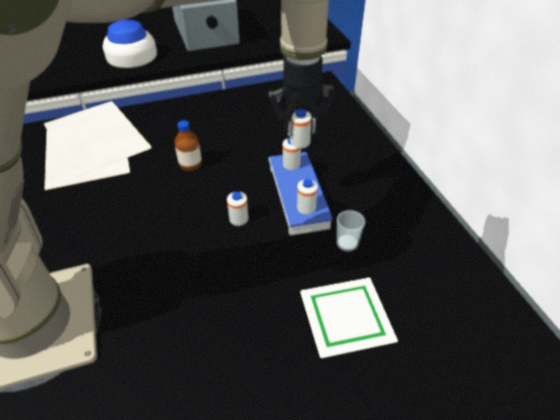

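View pics/wrist2.png

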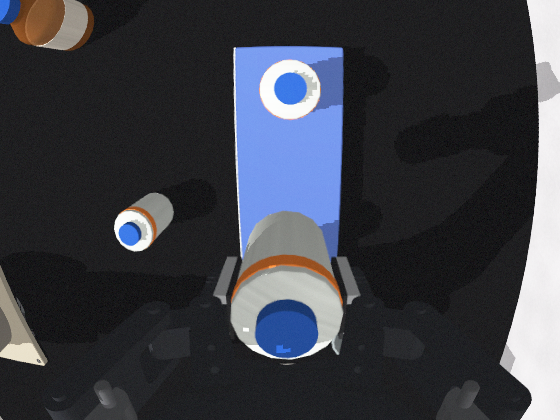

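```bash
cat >> h.py <<'E'
def wpts(c,mask):
    d=c["depth"]; f=210/np.tan(np.radians(c["vertical_fov"])/2)
    v,u=np.nonzero(mask&(d>0)); z=d[v,u]; a=u-c["cx"]; b=v-c["cy"]; r=np.hypot(a,b)+1e-9; k=np.tan(r/f)/r
    return (np.c_[a*k*z,b*k*z,z]-c["t"])@np.array(c["R"])
def blue(c,u,v,r):
    i=c["img"].astype(int); m=(i[...,2]>i[...,0]*1.8+20); V,U=np.mgrid[:420,:560]
    return m&(np.hypot(U-u,V-v)<r)
E
python3 - <<'E'
from h import *
o=st(); c=camera("wrist")
for u,v,r in((286,328,36),(290,89,18),(129,234,14)):
    P=wpts(c,blue(c,u,v,r)); z=np.median(P[:,2]); Q=P[abs(P[:,2]-z)<.004]
    print(z,len(P),len(Q),cv2.minEnclosingCircle(Q[:,:2].astype(np.float32)),Q.mean(0))
E
```

```text
t 15.75 pos [0.6111 0.1642 0.2235] q [ 7.518e-01  6.594e-01 -1.000e-04  3.000e-04] F [ 0.46  0.29 -2.41] w 0.5005899523636202 gf 41.50401592254639
axes [[0.13, 0.991, 0.0], [0.991, -0.13, -0.001], [-0.001, 0.0, -1.0]] j [ 0.281  0.498 -0.849  1.445  0.375  1.367 -0.714]
0.2513876651288753 2895 2687 ((0.6106860637664795, 0.16761699318885803), 0.012074046768248081) [0.61115341 0.16917824 0.25121539]
0.1153916962389974 799 798 ((0.6249205470085144, 0.2559024393558502), 0.011224151588976383) [0.62504731 0.25585016 0.1153867 ]
0.0751949373629893 390 364 ((0.45441555976867676, 0.15165263414382935), 0.012155789881944656) [0.45596442 0.15210686 0.07511835]
```

>>> {"method": "carry_out", "body": {"deltas": [[0.067,0.01,0.05,0,-0.5],[0.067,0.01,0.2,0,-0.5],[0.067,0.01,0.4,0,-0.5],[0.067,0.01,0.6,0,-0.5],[0.067,0.01,0.72,0,-0.5],[0.067,0.01,0.75,0,-0.5],[0.067,0.01,0.75,0,-0.5]]}}

```text
clock: 16.68
position: [0.6142, 0.1754, 0.1114]
ee_rot: [0.751, 0.66, 0.0, 0.0]
ft_force: [0.2, 0.4, -2.3]
grip_width: 0.508
grasp_force: 41.5
```

```bash
python3 - <<'E'
from h import *
o=st(); c=camera("wrist"); cv2.imwrite("pics/w3.png",c["img"][:,:,::-1])
P=wpts(c,blue(c,286,328,36)); z=np.median(P[:,2]); Q=P[abs(P[:,2]-z)<.004]
print("held",z,len(Q),cv2.minEnclosingCircle(Q[:,:2].astype(np.float32)),Q.mean(0))
P=wpts(c,blue(c,280,210,400)); m=(P[:,2]>.109)&(P[:,2]<.122)&(np.hypot(P[:,0]-.6235,P[:,1]-.2553)<.03); Q=P[m]
print("r1",len(Q),cv2.minEnclosingCircle(Q[:,:2].astype(np.float32)),Q.mean(0))
c=camera("top"); print("r1 top",stub(c,.1125,.125,(.6225,.2553)),stub(c,.1125,.125,(.6025,.0963)))
E
```

```text
t 16.675 pos [0.6142 0.1754 0.1114] q [7.514e-01 6.599e-01 4.000e-04 1.000e-04] F [ 0.2   0.39 -2.26] w 0.507936794911084 gf 41.49268716573715
axes [[0.129, 0.992, 0.001], [0.992, -0.129, 0.0], [0.0, 0.001, -1.0]] j [ 0.236  0.606 -0.802  1.548  0.458  1.183 -0.782]
held 0.13927435204938746 2688 ((0.6143721342086792, 0.17859503626823425), 0.012048331089317799) [0.61424614 0.18016472 0.13912185]
r1 3148 ((0.6248807907104492, 0.25609681010246277), 0.011258025653660297) [0.62488975 0.25608401 0.11543946]
r1 top None None
```

View pics/w3.png

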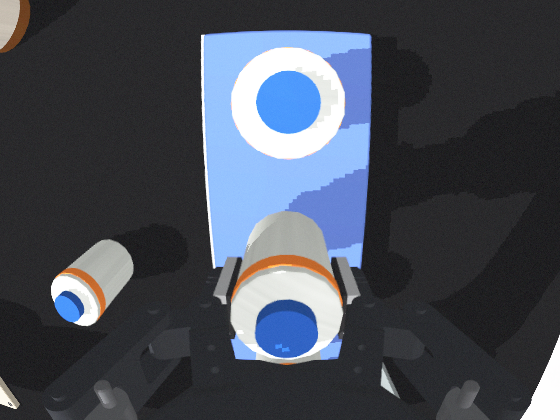

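>>> {"method": "carry_out", "body": {"deltas": [[-0.007,0,0.05,0,-0.5],[-0.007,0,0.1,0,-0.5],[-0.007,0,0.13,0,-0.5],[-0.007,0,0.14,0,-0.5],[-0.007,0,0.15,0,-0.5],[-0.007,0,0.15,0,-0.5]]}}

```text
clock: 17.52
position: [0.6138, 0.174, 0.0883]
ee_rot: [0.751, 0.66, 0.0, 0.0]
ft_force: [-0.2, -0.4, -2.7]
grip_width: 0.499
grasp_force: 41.5
```

Not touching yet; a little lower.

>>> {"method": "carry_out", "body": {"deltas": [[0,0,0.007,0,-0.5],[0,0,0.014,0,-0.5],[0,0,0.02,0,-0.5],[0,0,0.02,0,-0.5]]}}

```text
clock: 18.02
position: [0.614, 0.1741, 0.0873]
ee_rot: [0.751, 0.66, 0.0, 0.001]
ft_force: [-6.8, -3.1, 15.3]
grip_width: 0.506
grasp_force: 43.0
```

>>> {"method": "carry_out", "body": {"deltas": [[0,0,-0.008,0,-0.5],[0,0,-0.008,0,-0.5],[0,0,-0.008,0,0.1],[0,0,-0.008,0,0.3],[0,0,-0.008,0,0.6],[0,0,-0.008,0,1],[0,0,-0.008,0,1],[0,0,-0.008,0,1],[0,0,-0.1,0,1],[0,0,-0.3,0,1],[0,0,-0.6,0,1],[0,0,-0.85,0,1]]}}

```text
clock: 19.52
position: [0.6139, 0.1742, 0.2157]
ee_rot: [0.751, 0.66, 0.001, 0.0]
ft_force: [0.6, -0.3, -0.1]
grip_width: 1.001
grasp_force: 0.0
```

>>> {"method": "carry_out", "body": {"deltas": [[-0.06,-0.2,0,0,1],[-0.12,-0.45,0,0,1],[-0.2,-0.7,0,0,1],[-0.27,-0.9,0,0,1],[-0.3,-1,0,0,1],[-0.3,-1,0,0,1]]}}

```text
clock: 20.27
position: [0.4589, 0.1486, 0.2138]
ee_rot: [0.751, 0.66, 0.0, 0.001]
ft_force: [-0.3, 0.2, 1.5]
grip_width: 0.999
grasp_force: 0.0
```

```bash
python3 - <<'E'
from h import *
st(); c=camera("top")
for xy in((.6225,.2553),(.6025,.0963),(.6125,.1758)): print(stub(c,.1125,.125,xy),stub(c,.095,.11,xy,.035))
c=camera("wrist"); cv2.imwrite("pics/w4.png",c["img"][:,:,::-1])
P=wpts(c,blue(c,280,210,400)); 
for z,xy in((.115,(.6245,.256)),(.115,(.613,.176)),(.115,(.604,.097)),(.075,(.454,.151))):
    Q=P[(abs(P[:,2]-z)<.004)&(np.hypot(P[:,0]-xy[0],P[:,1]-xy[1])<.03)]
    if len(Q)>5: print(z,len(Q),cv2.minEnclosingCircle(Q[:,:2].astype(np.float32)))
E
```

```text
t 20.275 pos [0.4589 0.1486 0.2138] q [7.513e-01 6.599e-01 1.000e-04 1.300e-03] F [-0.32  0.16  1.49] w 0.9993203270351032 gf 0.0
axes [[0.129, 0.992, 0.002], [0.992, -0.129, -0.002], [-0.002, 0.002, -1.0]] j [ 0.512  0.135 -0.971  1.841  0.121  1.226 -0.625]
[6.242e-01 2.535e-01 1.090e-02 6.262e-01 2.507e-01 1.168e-01 4.300e+01] [6.237e-01 2.527e-01 2.210e-02 6.270e-01 2.436e-01 1.067e-01 1.350e+02]
[6.028e-01 9.630e-02 1.130e-02 6.026e-01 9.630e-02 1.170e-01 1.020e+02] [6.025e-01 9.630e-02 2.230e-02 5.997e-01 9.490e-02 1.072e-01 2.370e+02]
[6.115e-01 1.763e-01 1.160e-02 6.115e-01 1.760e-01 1.169e-01 1.000e+02] [6.115e-01 1.759e-01 2.250e-02 6.088e-01 1.738e-01 1.069e-01 2.470e+02]
0.115 593 ((0.6249167323112488, 0.2558691203594208), 0.01210491918027401)
0.115 583 ((0.6133180856704712, 0.17676402628421783), 0.011912609450519085)
0.115 466 ((0.6043489575386047, 0.09735260903835297), 0.011709090322256088)
0.075 556 ((0.4546639323234558, 0.15150970220565796), 0.01142596360296011)
```

View pics/w4.png

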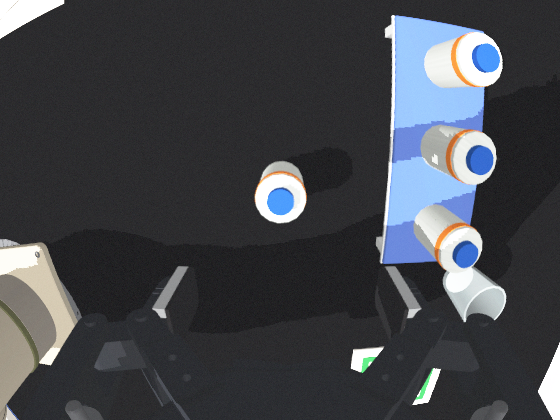

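>>> {"method": "carry_out", "body": {"deltas": [[0.02,-0.03,0.1,0,1],[0.02,-0.03,0.35,0,1],[0.02,-0.03,0.6,0,1],[0.02,-0.03,0.75,0,1],[0.02,-0.03,0.8,0,1]]}}

```text
clock: 21.0
position: [0.4539, 0.1527, 0.0907]
ee_rot: [0.751, 0.66, -0.001, -0.001]
ft_force: [0.5, -0.5, 0.8]
grip_width: 1.0
grasp_force: 0.0
```

>>> {"method": "carry_out", "body": {"deltas": [[0,0,0.1,0,1],[0,0,0.22,0,1],[0,0,0.3,0,1],[0,0,0.31,0,1]]}}

```text
clock: 21.5
position: [0.4546, 0.1522, 0.0455]
ee_rot: [0.751, 0.66, -0.001, -0.0]
ft_force: [0.4, 0.3, 0.5]
grip_width: 0.999
grasp_force: 0.0
```

>>> {"method": "carry_out", "body": {"deltas": [[0,0,0,0,0.4],[0,0,0,0,0.1],[0,0,0,0,-0.2],[0,0,0,0,-0.5],[0,0,0,0,-0.5],[0,0,0,0,-0.5],[0,0,0,0,-0.5],[0,0,0,0,-0.5],[0,0,-0.05,0,-0.5],[0,0,-0.15,0,-0.5],[0,0,-0.35,0,-0.5],[0,0,-0.6,0,-0.5],[0,0,-0.8,0,-0.5],[0,0,-0.87,0,-0.5],[0,0,-0.87,0,-0.5]], "force": 50}}

```text
clock: 23.38
position: [0.4552, 0.1521, 0.177]
ee_rot: [0.752, 0.66, 0.0, 0.0]
ft_force: [-0.5, -0.8, -5.9]
grip_width: 0.504
grasp_force: 52.3
```

>>> {"method": "carry_out", "body": {"deltas": [[-0.1,0,0,0,-0.5],[-0.3,0,0,0,-0.5],[-0.55,0,0,0,-0.5],[-0.8,0,0,0,-0.5],[-1,0,0,0,-0.5]]}}

```text
clock: 24.0
position: [0.4345, 0.0019, 0.1754]
ee_rot: [0.752, 0.659, -0.001, -0.001]
ft_force: [0.7, -0.5, -5.7]
grip_width: 0.501
grasp_force: 52.1
```

>>> {"method": "carry_out", "body": {"deltas": [[-0.2,0.1,0,0,-0.5],[-0.45,0.2,0,0,-0.5],[-0.7,0.35,0,0,-0.5],[-0.9,0.5,0,0,-0.5],[-1,0.6,0,0,-0.5]]}}

```text
clock: 24.62
position: [0.5051, -0.1589, 0.1747]
ee_rot: [0.752, 0.659, -0.001, -0.001]
ft_force: [0.3, 0.2, -4.9]
grip_width: 0.503
grasp_force: 52.3
```

>>> {"method": "carry_out", "body": {"deltas": [[-0.02,0.1,0.02,0,-0.5],[-0.04,0.25,0.06,0,-0.5],[-0.06,0.4,0.11,0,-0.5],[-0.06,0.5,0.15,0,-0.5],[-0.06,0.55,0.17,0,-0.5],[-0.06,0.55,0.17,0,-0.5],[-0.06,0.55,0.17,0,-0.5],[-0.06,0.55,0.17,0,-0.5]]}}

```text
clock: 25.62
position: [0.586, -0.1766, 0.1517]
ee_rot: [0.751, 0.66, -0.0, 0.0]
ft_force: [-0.1, 0.7, -5.3]
grip_width: 0.504
grasp_force: 52.3
```

```bash
python3 - <<'E'
from h import *
st(); c=camera("top")
for xy in((.6225,.2553),(.6025,.0963),(.6125,.1758)): print(stub(c,.1125,.125,xy))
c=camera("side"); cv2.imwrite("pics/s5.png",c["img"][:,:,::-1])
print(boxes_of("pad_top",c)[:1],boxes_of("dummy_a",c)[:2])
c=camera("wrist"); P=wpts(c,blue(c,286,328,36)); z=np.median(P[:,2]); Q=P[abs(P[:,2]-z)<.004]
print("held",z,cv2.minEnclosingCircle(Q[:,:2].astype(np.float32)))
E
```

```text
t 25.625 pos [ 0.586  -0.1766  0.1517] q [ 7.515e-01  6.598e-01 -1.000e-04  3.000e-04] F [-0.14  0.68 -5.25] w 0.5037831191728132 gf 52.30918765068054
axes [[0.129, 0.992, 0.0], [0.992, -0.129, -0.001], [-0.001, 0.0, -1.0]] j [ 0.745  0.464 -0.68   1.592  0.308  1.195 -0.127]
[6.231e-01 2.546e-01 1.180e-02 6.225e-01 2.545e-01 1.167e-01 1.040e+02]
[6.030e-01 9.630e-02 1.180e-02 6.026e-01 9.620e-02 1.170e-01 1.030e+02]
[6.122e-01 1.761e-01 1.160e-02 6.115e-01 1.759e-01 1.170e-01 1.010e+02]
[{'position': [0.5816, -0.1823, 0.0017], 'conf': 0.68}] [{'position': [0.6045, 0.1638, 0.0966], 'conf': 0.9}, {'position': [0.5807, -0.1886, 0.1563], 'conf': 0.73}]
held 0.17974633750023433 ((0.5850343704223633, -0.17666611075401306), 0.011863443069159985)
```

View pics/s5.png

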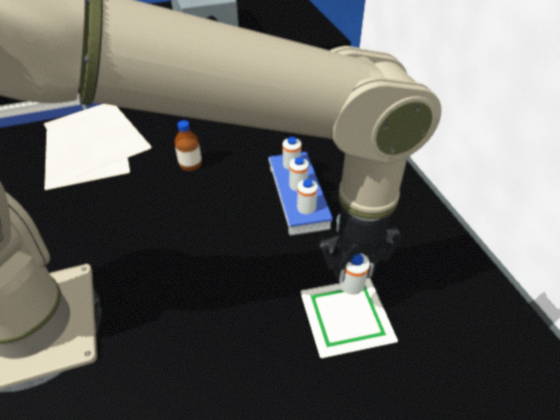

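The side view shows three dummies in line on the shelf around (299,175). The heavy one is held upright at (355,273) over the pad, with its underside about 10 cm above it.

```bash
python3 -c "
from h import *
print(ticket.hand_in())"
```

```text
the job is handed in; nothing more can be done
None
```

The job is handed in, with no verdict returned. The right dummy was lighter (about 2.7 N against 5.3 N) and stands let go in the shelf gap, within about 2 mm of its middle. The heavier left one is held upright and still over the pad's middle, its underside about 10 cm above it.

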